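Damp check along the seed box seam

TASK

Take the orange damp meter out of its stand and set its sprung steel tip in the blue ring on the seed box's sloping lid, then draw it slowly (about five seconds) along the dark seam to the red ring, with the meter square to the lid face and the tip lightly pressed in and touching all the way. Finish holding the meter there for the reading: tip inside the red ring, meter square to the lid (not just upright), tip pressed in about half of its spring travel, still in the gripper; do not put it down or let go. Press gently throughout and leave the mug, the glasses and the phone alone.

Things in the scene. Friction and masses are not known exactly. Their poses are not given: they have to be found in the camera images.
- meter: Damp meter, loose, up to 0.19 kg, hanging upright by its collar in the stand. Origin: centre of the collar's underside, at the stand's top; z along the meter to the handle's top. Black collar 38 x 38 mm, z 0 to 6 mm; orange square handle 26 x 26 mm, z 6 to 87 mm, flats along its x and y (grip across either pair); black round nose 20 mm across, z 0 to -30 mm; sprung steel tip down to z -55 mm.
- tip_end (a point): Lowest point of the meter's tip, a steel rod 8 mm across with a round end, on the meter's axis; 55 mm below the meter's origin when not pressed, less by what the tip is pressed in.
- tip (a joint): How far the sprung tip is pressed into the meter, m: 0 free, 0.014 fully in. The spring pushes back 0.3 N per mm (4.2 N at the full 14 mm); half travel is 7 mm, about 2 N. It still reads while the meter is held.
- stand: Dark wooden block 80 x 80 mm, 70 mm high, fixed, with an upright hole 27 mm across through its middle in which the meter hangs. Origin: centre of its underside. Lift the meter at least 60 mm straight up to clear it.
- seed_box: Wooden box with a sloping lid, fixed, 160 mm deep (its x) and 260 mm wide (its y), front (-x side) 62 mm and back 120 mm high without the lid. Origin: centre of its underside on the table; the low front faces more or less away from the robot, the high back towards it.
- lid: The box's white lid, fixed, shut: 180 x 270 x 14 mm, two boards meeting in a dark 3 mm seam flush with the face. Origin: on the upper face, mid seam, 106 mm above the table. y runs along the (level) seam, x up the slope, z square out of the face. The face is tilted 20 degrees, lower towards the box's -x.
- blue_ring: Start mark: flat blue ring on the lid's face, 24 mm outside and 16 mm inside diameter, dot in its middle, centred on the seam 60 mm from the lid's middle, at either end. Origin: centre of the ring on the face, 106 mm above the table. Its axes are those of the box (z upright), not of the sloping face.
- red_ring: End mark: the same in red, on the seam 60 mm from the lid's middle on the other side, 120 mm from the blue ring. Origin: centre of the ring on the face, 106 mm above the table.
- mug: White mug, loose, 84 mm across, 100 mm high, with a handle on its +y side; bystander. Origin: centre of its underside.
- glasses: Spectacles lying unfolded, loose, 140 mm wide, 45 mm high; bystander. Origin: under the bridge between the lenses, at the table; the arms run 135 mm to its +x.
- phone: White phone lying flat, loose, 146 x 72 x 9 mm; bystander. Origin: centre of its underside.
Things that resemble listed ones, but are neither listed nor needed, are in the scene too. Of the things like the meter, leave any that is green; of the rest the larger one is meant.

How it is judged:
By the outcome, as a careful person would: the job done as asked, in the order asked, and still so for the second after the job is handed in, while the arm keeps its last pose, push and grip.
It also fails if it takes over 51 s, if anything falls off the work surface, if the arm or the gripper's body presses on something with over 40 N, if the wrist force passes 120 N, or if a joint passes its speed limit or range.

ROBOT

A 6-joint arm with a two-finger parallel gripper is mounted at the origin on the work surface. World frame = base frame: x ahead of the robot, y to its left, z up, the work surface at z = 0. Lengths are in m, angles in rad, forces in N, time in s.
With the tool pointing down it reaches from about 0.375 to 0.975 m from the base axis. Payload 3.8 kg.
Tool frame: the origin (TCP) lies between the finger pads; the fingertips stand 8 mm ahead of it and the grasp point (between the pads) lies 11 mm behind it (tcp_to_tips is the distance from the TCP to the fingertips, in m); z points along the fingers, y is the line along which they close (so a half turn about z gives the same grasp; the last joint's range is limited). The gripper opens to 85 mm and grips with 20 to 120 N. Pads are 22 mm wide; open, the fingers measure 114 mm over their backs; the gripper's body (76 mm by 85 mm) begins 54 mm behind the grasp point. The pads swing forward as they close: fully open they stand 13 mm farther back than shut.
Start: joints at [1.216, 0.264, 1.604, -0, 1.274, -0.037], TCP at [0.211, 0.641, 0.239] pointing down, gripper open.
Joint ranges: [-2.63, 2.63], [-0.94, 2.18], [0.31, 2.57], [-1.31, 4.45], [0, 2.66], [-2.55, 2.55]. Speed limits (rad/s): [2.57, 2.57, 3.14, 3.14, 3.14, 3.14].

INTERFACE

Orientations are given as a rotation vector (axis times angle).
In Python, from workcell import * gives the robot as it stands.
- The arm moves only by the tool move_arm, never from a script. Its argument "series" is one flat list of numbers, 7 for each row, row after row: the finger opening in cm, from 0 to 8.54, then the shift along the tool's x, y, z in cm, then the turn, a rotation vector about the tool's x, y, z in degrees. A call has 1 to 5 rows; each row shifts and turns the commanded pose from where the row before left it, along the tool's axes as they then stand; what a row does not reach is not made up. A row lasts 1/8 s, in which the tool goes at most 62.5 mm and 10.7 degrees, less where a joint would pass 70% of its speed; a pose out of reach is approached as far as the arm can. A call is refused whole if a number of a shift passes 6.25 or a number of a turn 10.7, either way. A call with a gripper value outside its range is refused whole. The fingers move at their own pace and stop on an object; "grip_force" is the grip in N (left out, the last holds). Time passes only in rows, so rows that do not move let the fingers close. It gives the time, the measured TCP pose, the force, the opening and the grip force at its end, in the units of the state.
- read_state(): the state, without advancing time (a new reading comes with each control period).
- read_camera(name): name is "scene" or "top" or "wrist"; returns the picture (420x560x3 uint8, red, green, blue); there is no depth.
- calibration(name): a dict with "camera_matrix" (3x3 intrinsics, pixels), "rvec" (rotation vector, rad) and "tvec" (3), from world to camera coordinates, as OpenCV has them. Camera axes: x right, y down, z forward; pixel columns grow to the right and rows downward; lengths in m; the calibration is good to about 2 mm. A picture is of the moment at which its call begins: read the wrist's pose just before it. calibration takes no time and is no camera call; for the wrist camera it gives the pose at the moment of the call.
- finish_job(): hands the job in; it is judged then, once.
The state is a dict: "time": time; "q": joint angles; "joint_vel": joint speeds; "joint_torque": joint torques, N m; "tool_pos": TCP position; "tcp_rot": TCP orientation; "wrist_force": force on the tool from outside, world axes, zero at the start; "torque": the same for the moment, N m; "width": opening from 0.0 (shut) to 1.0 (fully open); "grip_force": force on a finger pad.
Only numpy, scipy, OpenCV 4.12 (cv2) and the standard library are available. Lean on these libraries where they do the work, as an engineer would, in place of code of your own. Each camera call takes 0.05 s, during which the arm holds its last target. There are 200 camera calls.

## Working session

There is one attempt and no reset: what is moved stays moved. The work goes in short steps, Python scripts to look and compute and a tool call to move; the robot and the scene stay as the last step left them, time stands still between calls to the robot, and variables do not carry over. Pictures are saved under pics/ and viewed, at most 10 in all, crops included, and the job is handed in when it is done.

Besides the shell and the picture viewer there is one more tool, called as a command line: name --argument value ..., lists and objects as JSON in quotes. move_arm: Moves the arm, as the interface text tells. Its arguments: {"type":"object","properties":{"series":{"type":"array"},"grip_force":{"type":"number"}},"required":["series"]}

```bash
mkdir -p pics; ls; python3 - <<'E'
from workcell import *
import cv2, numpy as np
s=read_state(); print({k:np.round(v,3) for k,v in s.items()})
a=read_camera("scene"); b=read_camera("top")
np.save("scene.npy",a); np.save("top.npy",b)
cv2.imwrite("pics/scene.png",a[...,::-1]); cv2.imwrite("pics/top.png",b[...,::-1])
for n in("scene","top","wrist"):
    c=calibration(n); print(n,{k:np.round(v,4).tolist() for k,v in c.items()})
E
```

```text
pics
{'time': np.float64(0.0), 'q': array([ 1.216,  0.265,  1.605, -0.   ,  1.274, -0.037]), 'joint_vel': array([-0.001,  0.002, -0.001,  0.001,  0.   ,  0.001]), 'joint_torque': array([-0.0000e+00, -5.1509e+01, -3.6732e+01, -0.0000e+00,  1.2000e-02,
       -0.0000e+00]), 'tool_pos': array([0.211, 0.641, 0.238]), 'tcp_rot': array([-4.970e-01, -3.102e+00,  3.000e-03]), 'wrist_force': array([1.009, 0.149, 0.086]), 'torque': array([ 0.025, -0.015, -0.011]), 'grip_force': np.float64(0.0), 'width': np.float64(1.0)}
scene {'camera_matrix': [[431.255, 0.0, 273.9765], [0.0, 431.255, 199.5981], [0.0, 0.0, 1.0]], 'rvec': [2.377, 0.6367, -0.2186], 'tvec': [-0.4853, -0.1063, 1.3046]}
top {'camera_matrix': [[392.2186, 0.0, 278.7712], [0.0, 392.2186, 209.5657], [0.0, 0.0, 1.0]], 'rvec': [2.2241, -2.1593, 0.0788], 'tvec': [0.0217, 0.5674, 0.9635]}
wrist {'camera_matrix': [[328.7297, 0.0, 276.4657], [0.0, 328.7297, 208.0956], [0.0, 0.0, 1.0]], 'rvec': [-2.3475, -1.6987, -0.2446], 'tvec': [-0.6751, -0.0348, 0.3786]}
```

View pics/scene.png

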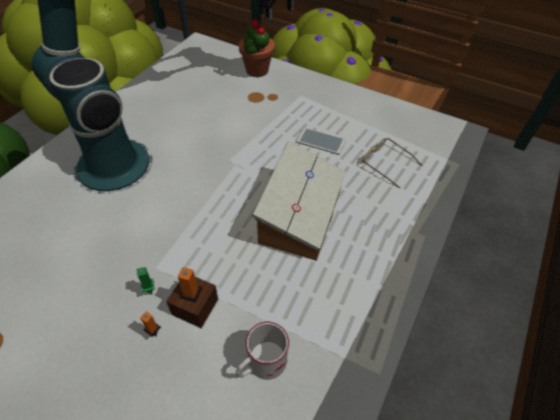

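View pics/top.png

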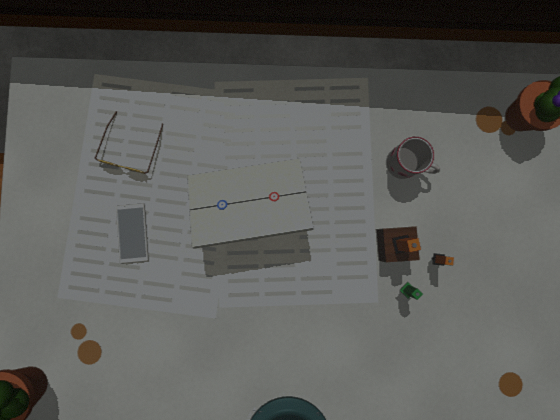

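The scene picture shows an orange meter in the dark stand at (188,285), a smaller orange one at (150,323), and a green one at (145,280). In the top view these are at (410,245), (443,260) and (411,291). The one in the stand is meant, because it is orange and the larger of the two. The rings in the top view are blue at (222,205) and red at (274,196). I'll confirm with an enlarged crop and measure.

```bash
cat > h.py <<'E'
from workcell import *
import cv2, numpy as np
from scipy.spatial.transform import Rotation as R
def ray(c,px):
    M=cv2.Rodrigues(np.array(c["rvec"],float))[0]; t=np.array(c["tvec"],float).ravel()
    d=M.T@np.linalg.inv(np.array(c["camera_matrix"]))@np.array([px[0],px[1],1.]); return -M.T@t,d
def onz(c,px,z):
    o,d=ray(c,px); return o+d*(z-o[2])/d[2]
def tri(rs):
    A=0;b=0
    for o,d in rs:
        d=d/np.linalg.norm(d);P=np.eye(3)-np.outer(d,d);A=A+P;b=b+P@o
    return np.linalg.solve(A,b)
def proj(c,p):
    return cv2.projectPoints(np.array(p,float).reshape(-1,3),np.array(c["rvec"],float),np.array(c["tvec"],float),np.array(c["camera_matrix"]),None)[0][:,0]
def blobs(m,amin=6):
    n,l,s,c=cv2.connectedComponentsWithStats(m.astype(np.uint8));return [(s[i,4],c[i],s[i,:4],l==i) for i in range(1,n) if s[i,4]>=amin]
E
python3 - <<'E'
from h import *
np.set_printoptions(precision=4,suppress=True)
I={n:np.load(n+".npy") for n in("scene","top")}; C={n:calibration(n) for n in I}
pts={}
for n in I:
    hsv=cv2.cvtColor(I[n],cv2.COLOR_RGB2HSV); H,S,V=[hsv[...,i].astype(int) for i in range(3)]
    box=np.zeros(H.shape,bool)
    if n=="top": box[150:260,180:320]=1
    else: box[140:260,240:350]=1
    b=box&(H>100)&(H<135)&(S>70); r=box&((H<8)|(H>170))&(S>70)&(V>60)
    for nm,m in(("blue",b),("red",r)):
        for a,c,st,_ in blobs(m,12):
            (x0,y0,w,h)=st; print(n,nm,a,c,st,onz(C[n],c,.106))
    o=(H>4)&(H<18)&(S>150)&(V>60)
    for a,c,st,l in blobs(o,20):
        print(n,"orange",a,c,st,onz(C[n],c,.157)[:2])
# crops
a=cv2.resize(I["top"][215:310,365:465],None,fx=4,fy=4,interpolation=cv2.INTER_CUBIC)
b=cv2.resize(I["scene"][255:350,125:225],None,fx=4,fy=4,interpolation=cv2.INTER_CUBIC)
cv2.imwrite("pics/crop.png",np.clip(np.hstack([a,b])[...,::-1].astype(float)*1.7,0,255).astype(np.uint8))
E
```

```text
scene blue 21 [308.8095 174.1905] [306 171   8   7] [0.5672 0.1697 0.106 ]
scene red 37 [295.7568 207.8919] [292 204   9   8] [0.5909 0.0515 0.106 ]
scene orange 73 [423.6027   8.1507] [406   4  38  10] [0.5726 1.1059]
scene orange 21 [141.2381  18.2857] [138  16   6   6] [-0.2848  0.5073]
scene orange 48 [420.9375  30.9792] [409  27  26   9] [0.615  0.9388]
scene orange 34 [241.1176  44.4706] [239  39   5  12] [0.1193 0.5431]
scene orange 231 [265.2468  50.316 ] [251  38  24  21] [0.2073 0.5535]
scene orange 90 [409.3778  49.2778] [389  44  43  13] [0.618  0.8038]
scene orange 20 [458.35  64.1 ] [455  63   7   4] [0.7823 0.7998]
scene orange 1790 [405.2436  86.9525] [358  66  89  44] [0.6747 0.595 ]
scene orange 74 [255.7838  97.0405] [250  94  13   7] [0.3107 0.3236]
scene orange 21 [272.1905  96.8571] [269  95   7   4] [0.3519 0.3488]
scene orange 878 [190.803  291.8303] [168 268  46  46] [ 0.5272 -0.2813]
scene orange 173 [149.1156 322.7919] [141 312  17  21] [ 0.498  -0.3733]
top blue 46 [221.913 204.087] [217 200  11  10] [0.5695 0.1689 0.106 ]
top red 45 [273.7556 196.    ] [269 192  11   9] [0.5915 0.0514 0.106 ]
top orange 589 [531.3158  97.4295] [519  81  32  43] [ 0.8213 -0.509 ]
top orange 189 [489.2646 122.1799] [477 115  25  17] [ 0.7629 -0.4158]
top orange 49 [555.2857 123.1837] [550 118  10  11] [ 0.7653 -0.5611]
top orange 51 [  0.4902 175.3529] [  0 164   3  30] [0.6133 0.6391]
top orange 146 [411.6575 243.5274] [399 238  21  14] [ 0.4931 -0.2474]
top orange 49 [448.3061 260.4694] [445 257   8   8] [ 0.4593 -0.3262]
top orange 230 [ 13.0174 379.8913] [  0 372  29  23] [0.1864 0.5812]
top orange 263 [510.7186 384.4601] [500 373  22  23] [ 0.2045 -0.4579]
```

View pics/crop.png

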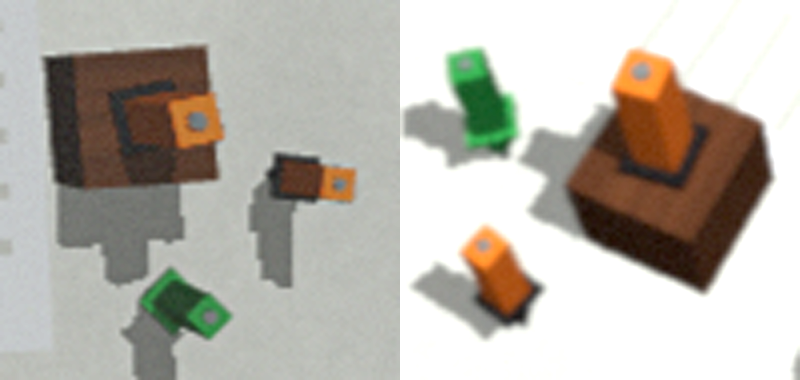

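The crop confirms it. The large orange meter hangs in the dark stand, with its top dot at crop (197,121) in the top view and (240,71) in the scene view. The small orange one stands loose, and the green one is to be left.

```bash
cat >> h.py <<'E'
def plan(pt,Rt):
    "shift (cm) in present tool axes and turn (deg) to reach a TCP pose"
    s=read_state(); Rc=R.from_rotvec(s["tcp_rot"])
    return np.round(Rc.inv().apply(np.array(pt)-s["tool_pos"])*100,2), np.round((Rc.inv()*Rt).as_rotvec(degrees=True),2)
def frame(z,y):
    z=z/np.linalg.norm(z); y=y-z*(y@z); y/=np.linalg.norm(y); return R.from_matrix(np.c_[np.cross(y,z),y,z])
E
python3 - <<'E'
from h import *
np.set_printoptions(precision=4,suppress=True)
ct,cs=calibration("top"),calibration("scene")
f=lambda x,y,ox,oy:((x+.5)/4-.5+ox,(y+.5)/4-.5+oy)
t=f(197,121,365,215); s=f(240,71,125,255)
print("top dot tri",tri([ray(ct,t),ray(cs,s)]),onz(ct,t,.157),onz(cs,s,.157))
q=[f(*p,365,215) for p in((168,98),(215,93),(222,140),(175,146))]
w=np.array([onz(ct,p,.157)[:2] for p in q]); print("top face",w.mean(0)); e=(w[1]-w[0])+(w[2]-w[3]); g=(w[3]-w[0])+(w[2]-w[1]); print(np.degrees(np.arctan2(-e[1],-e[0])).round(2)," vs ",90-0+np.degrees(np.arctan2(g[1],g[0])).round(2))
q=[f(*p,365,215) for p in((75,53),(207,46),(218,178),(83,187))]
w=np.array([onz(ct,p,.07)[:2] for p in q]); print("stand",w.mean(0)); e=(w[1]-w[0])+(w[2]-w[3]); print(np.degrees(np.arctan2(-e[1],-e[0])))
q=[f(*p,125,255) for p in((571-400,187),(697-400,239),(761-400,121),(655-400,76))]
for b,n in(((.5684,.1693),0),):
    b=np.r_[b,.106]; r=np.array([.5912,.0515,.106]); y=(r-b)/np.linalg.norm(r-b); x=np.cross(y,[0,0,1.])
    nrm=-np.sin(np.radians(20))*x+np.cos(np.radians(20))*np.array([0,0,1]); print("y",y,"n",nrm,"len",np.linalg.norm(r-b),"yaw -y",np.degrees(np.arctan2(-y[1],-y[0])))
E
```

```text
top dot tri [ 0.4901 -0.2521  0.1578] [ 0.4904 -0.2522  0.157 ] [ 0.4894 -0.2519  0.157 ]
top face [ 0.4913 -0.2511]
98.28  vs  -81.13999999999999
stand [ 0.4913 -0.2525]
95.06875913462048
y [ 0.19   -0.9818  0.    ] n [0.3358 0.065  0.9397] len 0.11998616586923677 yaw -y 100.95406264339832
```

```bash
python3 - <<'E'
from h import *
Rt=frame(np.array([0,0,-1.]),np.array([np.cos(np.radians(98)),np.sin(np.radians(98)),0]))
for p in([.50,.30,.25],[.4905,-.252,.25]): print(plan(p,Rt))
E
```

```text
(array([-38.13, -23.32,  -1.15]), array([ -0.12,  -0.03, -26.21]))
(array([-54.47, -76.05,  -1.04]), array([ -0.12,  -0.03, -26.21]))
```

move_arm --series '[8.54,-4.75,-2.9,-0.2,0,0,0,8.54,-4.75,-2.9,-0.2,0,0,0,8.54,-4.75,-2.9,-0.2,0,0,0,8.54,-4.75,-2.9,-0.2,0,0,0,8.54,-4.75,-2.9,-0.2,0,0,0]'

```text
time: 0.72
tool_pos: [0.3919, 0.4276, 0.2489]
tcp_rot: [-0.497, -3.102, 0.001]
wrist_force: [1.2, 0.2, 0.4]
width: 0.998
grip_force: 0.0
```

move_arm --series '[8.54,-4.75,-2.9,-0.2,0,0,0,8.54,-4.75,-2.9,0,0,0,0,8.54,-4.75,-2.9,0,0,0,0,8.54,-1.65,-5.3,0,0,0,0,8.54,-1.65,-5.3,0,0,0,0]'

```text
time: 1.35
tool_pos: [0.4976, 0.1891, 0.2506]
tcp_rot: [-0.497, -3.101, 0.001]
wrist_force: [-0.1, 0.2, 0.1]
width: 0.996
grip_force: 0.0
```

move_arm --series '[8.54,-1.65,-5.3,0,0,0,0,8.54,-1.65,-5.3,0,0,0,0,8.54,-1.65,-5.3,0,0,0,0,8.54,-1.65,-5.3,0,0,0,0,8.54,-1.65,-5.3,0,0,0,0]'

```text
time: 1.98
tool_pos: [0.4926, -0.0881, 0.251]
tcp_rot: [-0.497, -3.102, -0.0]
wrist_force: [0.7, 0.1, 0.2]
width: 1.0
grip_force: 0.0
```

move_arm --series '[8.54,-1.65,-5.3,0,0,0,0,8.54,-1.65,-5.3,0,0,0,0,8.54,0,0,0,0,0,-8.7,8.54,0,0,0,0,0,-8.7,8.54,0,0,0,0,0,-8.7]'

```text
time: 2.6
tool_pos: [0.4909, -0.1977, 0.2507]
tcp_rot: [0.223, -3.133, -0.001]
wrist_force: [0.6, -0.7, -0.1]
width: 0.996
grip_force: 0.0
```

```bash
python3 - <<'E'
from h import *
Rt=frame(np.array([0,0,-1.]),np.array([np.cos(np.radians(98)),np.sin(np.radians(98)),0]))
s=read_state();print(s["time"],s["tool_pos"],s["q"].round(2)); print(plan([.4905,-.252,.107],Rt))
E
```

```text
2.6 [ 0.490915   -0.19769349  0.25065205] [-0.43 -0.02  1.9   0.    1.26 -2.14]
(array([ 0.79, -5.38, 14.36]), array([ 0.04, -0.06,  0.13]))
```

move_arm --series '[8.54,0.8,-5.4,0,0,0,0,8.54,0,0,4,0,0,0,8.54,0,0,4,0,0,0,8.54,0,0,4,0,0,0,8.54,0,0,2.3,0,0,0]'

```text
time: 3.22
tool_pos: [0.4891, -0.2511, 0.1052]
tcp_rot: [0.216, -3.13, -0.004]
wrist_force: [-0.6, -0.0, 0.1]
width: 1.004
grip_force: 0.0
```

```bash
python3 - <<'E'
from h import *
Rt=frame(np.array([0,0,-1.]),np.array([np.cos(np.radians(98)),np.sin(np.radians(98)),0]))
print(read_state()["wrist_force"],plan([.4905,-.252,.107],Rt))
a=read_camera("wrist");b=read_camera("scene")
cv2.imwrite("pics/pre.png",np.hstack([a[::1,80:480],cv2.resize(b[220:360,100:233],(400,420),interpolation=cv2.INTER_CUBIC)])[...,::-1])
E
```

```text
[-0.61123947 -0.01044818  0.13408491] (array([-0.13, -0.11, -0.18]), array([ 0.15, -0.2 , -0.12]))
```

View pics/pre.png

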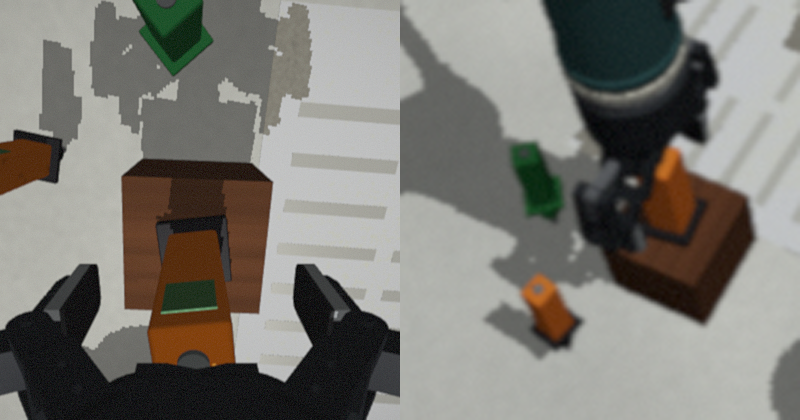

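The wrist view shows the handle squarely between the open fingers, at about (190,320) with the pads at (85,300) and (320,300). The neighbours are clear, so I'll close and lift.

move_arm --series '[0,-0.1,0,0,0,0,0,0,0,0,0,0,0,0,0,0,0,0,0,0,0,0,0,0,0,0,0,0,0,0,0,0,0,0,0]' --grip_force 50

```text
time: 3.95
tool_pos: [0.4929, -0.2524, 0.1097]
tcp_rot: [-0.216, 3.132, -0.002]
wrist_force: [0.2, 0.6, 6.1]
width: 0.304
grip_force: 48.5
```

move_arm --series '[0,0,0,0,0,0,0,0,0,0,0,0,0,0]'

```text
time: 4.2
tool_pos: [0.4929, -0.2524, 0.1097]
tcp_rot: [-0.216, 3.132, -0.002]
wrist_force: [-0.7, 0.4, 6.0]
width: 0.305
grip_force: 48.5
```

move_arm --series '[0,0,0,-1,0,0,0,0,0,0,-3,0,0,0,0,0,0,-4,0,0,0,0,0,0,-4,0,0,0,0,0,0,-4,0,0,0]'

```text
time: 4.82
tool_pos: [0.4912, -0.2516, 0.2692]
tcp_rot: [0.216, -3.133, -0.001]
wrist_force: [0.3, -0.2, -1.4]
width: 0.302
grip_force: 48.2
```

```bash
cat >> h.py <<'E'
B=np.array([.5684,.1693,.106]); E_=np.array([.5912,.0515,.106])
def lid(B,E):
    y=(E-B)/np.linalg.norm(E-B); x=np.cross(y,[0,0,1.]); a=np.radians(20)
    n=-np.sin(a)*x+np.cos(a)*np.array([0,0,1.]); return y,n,np.cross(y,n)
E
python3 - <<'E'
from h import *
for _ in range(4): read_camera("top")
s=read_state(); print(s["time"],s["tool_pos"],s["tcp_rot"],s["wrist_force"],s["width"])
b=read_camera("scene");a=read_camera("top"); np.save("s2.npy",b);np.save("t2.npy",a)
for n,p in(("scene",s["tool_pos"]),("top",s["tool_pos"])): print(proj(calibration(n),[p,p-np.array([0,0,.092])]))
k=lambda im,n:cv2.resize(im[n[1]-60:n[1]+60,n[0]-60:n[0]+60],(400,400),interpolation=cv2.INTER_CUBIC)
cs=proj(calibration("scene"),s["tool_pos"]-np.array([0,0,.05]))[0].astype(int);ct=proj(calibration("top"),s["tool_pos"])[0].astype(int);print(cs,ct)
cv2.imwrite("pics/lift.png",np.hstack([k(b,cs),k(a,ct)])[...,::-1])
y,n,x=lid(B,E_); Rt=frame(-n,-y)
print(plan(B+n*(.092+.05),Rt))
E
```

```text
5.025 [ 0.49191691 -0.25192621  0.26873442] [-2.16120180e-01  3.13327690e+00 -9.54547404e-04] [-0.08334138 -1.0803276  -2.65647909] 0.30749612400611886
[[176.63716284 242.44792313]
 [184.12981106 267.96650249]]
[[434.89949673 245.56220049]
 [417.07693048 244.3747033 ]]
[180 256] [434 245]
(array([-18.32,  40.84,   2.71]), array([ 0.66, 19.84, -3.01]))
```

View pics/lift.png

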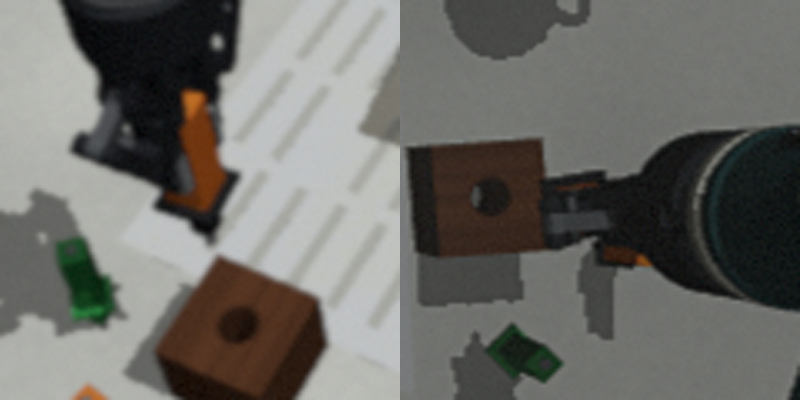

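The scene crop shows the meter hanging straight from the gripper. Its tip is at crop (211,238), or image (183,268), which agrees with the predicted (184,268). The stand's hole is empty. Next I'll tilt and travel toward the blue ring.

move_arm --series '[0,0,2,0,0,5,0,0,0,4,0,0.3,8,-1.5,0,-1,5,0,0.3,7,-1.5,0,-3,5,0,0,0,0,0,-3,5,0,0,0,0]'

```text
time: 5.75
tool_pos: [0.5208, -0.0307, 0.2427]
tcp_rot: [0.267, -2.777, 0.044]
wrist_force: [1.3, -0.8, -2.0]
width: 0.306
grip_force: 48.3
```

```bash
python3 - <<'E'
from h import *
y,n,x=lid(B,E_); Rt=frame(-n,-y)
print(read_state()["tool_pos"],plan(B+n*(.095+.05),Rt))
E
```

```text
[ 0.52084624 -0.03069112  0.24273611] (array([-12.63,  18.73,  -4.56]), array([ 0.13, -0.23,  0.04]))
```

move_arm --series '[0,-2.5,3.7,-2,0.1,-0.2,0,0,-2.5,3.7,-1.5,0,0,0,0,-2.5,3.7,-1,0,0,0,0,-2.5,3.7,-0.1,0,0,0,0,-2.6,3.9,0,0,0,0]'

```text
time: 6.38
tool_pos: [0.6172, 0.1775, 0.2434]
tcp_rot: [0.267, -2.781, 0.048]
wrist_force: [0.2, 0.3, -1.4]
width: 0.306
grip_force: 48.3
```

```bash
python3 - <<'E'
from h import *
y,n,x=lid(B,E_); Rt=frame(-n,-y)
for _ in range(3): a=read_camera("wrist")
s=read_state();print(s["time"],s["wrist_force"],s["q"].round(2),plan(B+n*(.095+.05),Rt))
a=read_camera("wrist");b=read_camera("scene");t=read_camera("top")
for k,i in(("w3",a),("s3",b),("t3",t)): np.save(k,i)
T=s["tool_pos"]; tip=T+R.from_rotvec(s["tcp_rot"]).apply([0,0,.0947])
for m in("wrist","scene","top"): print(m,proj(calibration(m),[T,tip,B,E_]).round(1).tolist())
c=proj(calibration("scene"),tip)[0].astype(int)
cv2.imwrite("pics/hover.png",np.hstack([a[:,100:500],cv2.resize(b[c[1]-60:c[1]+60,c[0]-57:c[0]+57],(399,420),interpolation=cv2.INTER_CUBIC)])[...,::-1]);print(c)
E
```

```text
6.525 [ 0.23272414  0.16801093 -1.51976211] [ 0.24  0.43  1.42  0.01  1.65 -1.53] (array([-0.06,  0.04, -0.04]), array([-0.08, -0.13,  0.18]))
wrist [[278.5, 277.8], [277.6, 214.8], [278.0, 198.5], [142.1, 198.5]]
scene [[333.0, 140.4], [316.5, 163.5], [309.1, 174.4], [295.9, 207.9]]
top [[208.4, 174.3], [217.8, 195.4], [221.7, 204.6], [273.7, 196.1]]
[316 163]
```

View pics/hover.png

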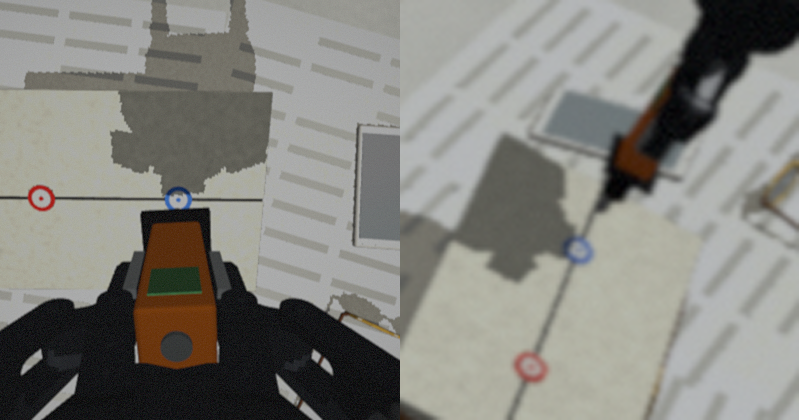

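The wrist view puts the blue ring at (278,200) and the red at (141,198), matching predictions within 1.5 px, and the seam is level. In the scene view the tip is at about (318,162), just above the blue ring. I'll check the meter's axis in the grip from its dot and collar.

```bash
python3 - <<'E'
from h import *
np.set_printoptions(precision=2,suppress=True)
s=read_state();Rc=R.from_rotvec(s["tcp_rot"]);T=s["tool_pos"];c=calibration("wrist");a=np.load("w3.npy")
P=lambda v:proj(c,T+Rc.apply(np.array(v)/1000))[0]
g=39.7  # TCP height above collar underside
print("dot pred",P([0,0,g-87]),"dx1mm",P([1,0,g-87])-P([0,0,g-87]))
print("handle top corners",[P([x,y,g-87]) for x,y in((13,13),(13,-13),(-13,13),(-13,-13))])
print("collar corners top face",[P([x,y,g-6]) for x,y in((19,19),(19,-19),(-19,19),(-19,-19))])
hsv=cv2.cvtColor(a,cv2.COLOR_RGB2HSV);m=(hsv[...,0]>4)&(hsv[...,0]<20)&(hsv[...,1]>140)
bl=max(blobs(m[150:400,200:350]),key=lambda b:b[0]);print("orange bbox",bl[2]+np.array([200,150,0,0]))
g_=a[325:370,250:305].astype(int); grey=(g_.max(2)-g_.min(2)<25)
b=max(blobs(grey),key=lambda b:b[0] if b[1][1]<35 else 0);print("dot",b[0],b[1]+[250,325],b[2])
W=cv2.resize(a[190:380,220:335],None,fx=3,fy=3,interpolation=cv2.INTER_CUBIC)
t=np.load("t3.npy");sc=np.load("s3.npy")
k=lambda im,x,y:cv2.resize(im[y-20:y+20,x-20:x+20],(285,285),interpolation=cv2.INTER_CUBIC)
V=np.vstack([k(sc,316,163),k(t,218,195)])
cv2.imwrite("pics/axis.png",np.clip(np.hstack([W,V])[...,::-1].astype(float)*1.8,0,255).astype(np.uint8))
E
```

```text
dot pred [271.13 351.75] dx1mm [-0.02 -2.65]
handle top corners [array([313.68, 316.04]), array([228.15, 316.08]), array([311.13, 384.95]), array([231.49, 385.  ])]
collar corners top face [array([308.72, 215.63]), array([237.7 , 215.66]), array([306.86, 279.34]), array([239.95, 279.37])]
orange bbox [233 221  85 149]
dot 759 [276.14 346.2 ] [11  6 31 31]
```

View pics/axis.png

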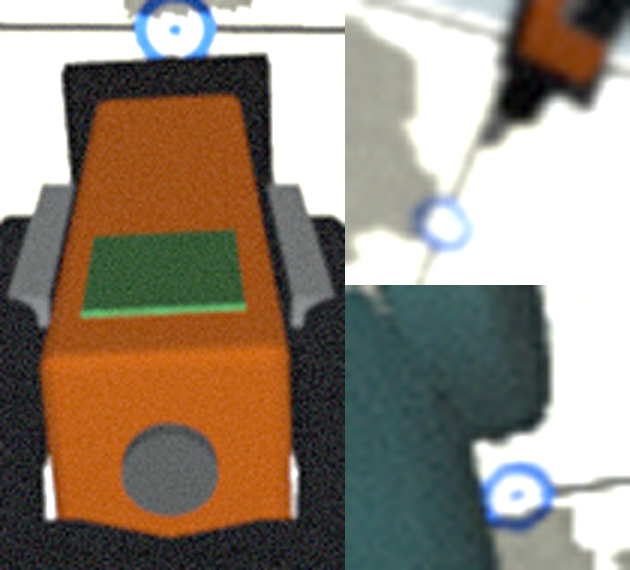

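Here the scene crop shows the tip end at image (315.5,163), against a predicted (316.5,163.5). The wrist crop gives clean meter corners: handle top front at crop (43,355) and (290,348), handle bottom front at (100,102) and (238,96), and collar front at (65,65) and (268,58). I'll use PnP on these to find the meter's pose in the tool frame.

```bash
python3 - <<'E'
from h import *
np.set_printoptions(precision=2,suppress=True)
s=read_state();c=calibration("wrist");K=np.array(c["camera_matrix"])
print(s["tool_pos"],read_state()["tcp_rot"])
Rc=R.from_rotvec(s["tcp_rot"]);T=s["tool_pos"]
f=lambda x,y:((x+.5)/3-.5+220,(y+.5)/3-.5+190)
# axes: meter u = tool x, v = tool y, w = tool z (down), origin collar underside
obj=np.array([[13,-13,-87],[13,13,-87],[13,-13,-6],[13,13,-6],[19,-19,-6],[19,19,-6],[0,0,-87]],float)
img=np.array([f(43,355),f(290,348),f(100,102),f(238,96),f(65,65),f(268,58),(276.1,346.2)])
Rw=R.from_rotvec(np.ravel(c["rvec"])); Rct=Rw*Rc; t0=(Rw.apply(T)+np.ravel(c["tvec"]))*1000
for sel in(range(7),[0,1,2,3,4,5],[0,1,4,5,6]):
    sel=list(sel)
    ok,rv,tv=cv2.solvePnP(obj[sel],img[sel],K,None,Rct.as_rotvec().reshape(3,1).copy(),(t0+Rct.apply([0,0,40])).reshape(3,1).copy(),True,cv2.SOLVEPNP_ITERATIVE)
    e=cv2.projectPoints(obj[sel],rv,tv,K,None)[0][:,0]-img[sel]
    Rm=R.from_rotvec(rv.ravel()); rel=Rct.inv()*Rm
    o=Rct.inv().apply(tv.ravel()-t0); tip=Rct.inv().apply(tv.ravel()+Rm.apply([0,0,55])-t0)
    print("rel deg",rel.as_rotvec(degrees=True),"origin in tool mm",o,"tip",tip,"rms",np.sqrt((e**2).mean()))
    # ring blue & lid in cam via rings: predicted
print(Rct.as_matrix()); print("TCP px",proj(c,T), "axis", [proj(c,T+Rc.apply([0,0,z/1000]))[0] for z in(-47,0,40,95)])
E
```

```text
[0.62 0.18 0.24] [ 0.27 -2.78  0.05]
rel deg [-0.1   0.26 -2.  ] origin in tool mm [ 1.79  1.82 41.91] tip [ 2.05  1.92 96.91] rms 1.2676980710325507
rel deg [-0.09  0.65 -2.13] origin in tool mm [ 1.06  1.85 44.67] tip [ 1.69  1.92 99.67] rms 0.7648281286316286
rel deg [ 0.    0.56 -1.8 ] origin in tool mm [ 2.36  1.63 41.76] tip [ 2.9   1.62 96.76] rms 1.3420180018697179
[[-0.    1.   -0.  ]
 [-0.96 -0.   -0.28]
 [-0.28  0.    0.96]]
TCP px [[272.68 278.34]] axis [array([271.14, 351.08]), array([272.68, 278.34]), array([273.4, 244. ]), array([274.02, 214.7 ])]
```

```bash
python3 - <<'E'
from h import *
np.set_printoptions(precision=2,suppress=True)
for i in range(3):
    s=read_state();c=calibration("wrist");print(s["tool_pos"]*1000,np.ravel(c["tvec"])*1000,proj(c,s["tool_pos"]))
Rc=R.from_rotvec(s["tcp_rot"]);K=np.array(c["camera_matrix"]);Rct=R.from_rotvec(np.ravel(c["rvec"]))*Rc
a=np.load("w3.npy");hsv=cv2.cvtColor(a,cv2.COLOR_RGB2HSV).astype(int);H,S,V=[hsv[...,i] for i in range(3)]
box=np.zeros(H.shape,bool);box[180:220,120:320]=1;px={}
for n,m in(("b",box&(H>100)&(H<130)&(S>70)),("r",box&((H<8)|(H>170))&(S>80)&(V>60))):
    l=max(blobs(m),key=lambda q:q[0]);px[n]=cv2.fitEllipse(np.argwhere(l[3])[:,::-1].astype(np.float32).reshape(-1,1,2))[0];print(n,l[0],l[1],l[2],px[n])
# rings in tool axes (camera origin): both at depth-line along tool y, 120 mm apart, level in tool frame
d={n:Rct.inv().apply(np.linalg.inv(K)@np.r_[p,1]) for n,p in px.items()}
u={n:v/v[2] for n,v in d.items()}; print(u)
z=120/np.linalg.norm((u["b"]-u["r"])[:2]); ring=u["b"]*z
cam_t=Rct.inv().apply(np.array([0,0,0])) 
t0=(R.from_rotvec(np.ravel(c["rvec"])).apply(s["tool_pos"])+np.ravel(c["tvec"]))*1000
print("ring rel nominal TCP (tool mm)",ring-Rct.inv().apply(t0))
E
```

```text
[616.83 175.6  244.66] [ -56.97 -591.26  431.59] [[272.68 278.34]]
[616.83 175.6  244.66] [ -56.97 -591.26  431.59] [[272.68 278.34]]
[616.83 175.6  244.66] [ -56.97 -591.26  431.59] [[272.68 278.34]]
b 273 [277.85 197.92] [264 187  29  24] (277.8255310058594, 199.20291137695312)
r 310 [140.97 197.47] [127 185  29  26] (140.8101043701172, 197.72242736816406)
{'b': array([-0.27,  0.  ,  1.  ]), 'r': array([-0.26, -0.43,  1.  ])}
ring rel nominal TCP (tool mm) [ -1.63   3.01 144.89]
```

move_arm --series '[0,-0.2,0.1,1.2,0,0,0,0,-0.2,0,1.2,0,0,0,0,0,0,0.8,0,0,0,0,0,0,0.4,0,0,0,0,0,0,0,0,0,0]'

```text
time: 7.3
tool_pos: [0.6088, 0.1757, 0.2106]
tcp_rot: [0.267, -2.784, 0.047]
wrist_force: [0.6, -0.5, -1.4]
width: 0.31
grip_force: 48.4
```

```bash
cat >> h.py <<'E'
def avg(k=14,cam="wrist"):
    F=[];P=[];Q=[];W=[]
    for _ in range(k):
        im=read_camera(cam);s=read_state();F.append(s["wrist_force"]);P.append(s["tool_pos"]);Q.append(s["tcp_rot"]);W.append(s["torque"])
    Rm=R.from_rotvec(np.array(Q)).mean()
    return s["time"],np.mean(F,0),np.mean(P,0),Rm,im,np.std(F,0),np.mean(W,0)
E
python3 - <<'E'
from h import *
np.set_printoptions(precision=4,suppress=True)
t,F,P,Rm,im,sd,W=avg()
y,n,x=lid(B,E_);Rt=frame(-n,-y)
print(t,"F tool",Rm.inv().apply(F),sd,"pos",P,"orient err",(Rm.inv()*Rt).as_rotvec(degrees=True))
np.savez("base.npz",F=F,P=P,W=W)
print("tip est world",P+Rm.apply([.002,.0005,.097]),"rel B in lid xyn mm",[1000*((P+Rm.apply([.002,.0005,.097])-B)@v) for v in(x,y,n)])
b=read_camera("scene");np.save("s4.npy",b);np.save("w4.npy",im)
cv2.imwrite("pics/near.png",np.clip(np.hstack([cv2.resize(im[170:290,210:350],(466,400),interpolation=cv2.INTER_CUBIC),cv2.resize(b[145:195,285:325],(320,400),interpolation=cv2.INTER_CUBIC)])[...,::-1].astype(float)*1.7,0,255).astype(np.uint8))
E
```

```text
8.0 F tool [-0.625  -0.0223  1.5345] [0.4258 0.3124 0.397 ] pos [0.6093 0.1759 0.2111] orient err [-0.0231  0.2266  0.0169]
tip est world [0.5751 0.1697 0.1205] rel B in lid xyn mm [np.float64(-1.343395187785677), np.float64(0.8409243525557987), np.float64(15.930452602409675)]
```

View pics/near.png

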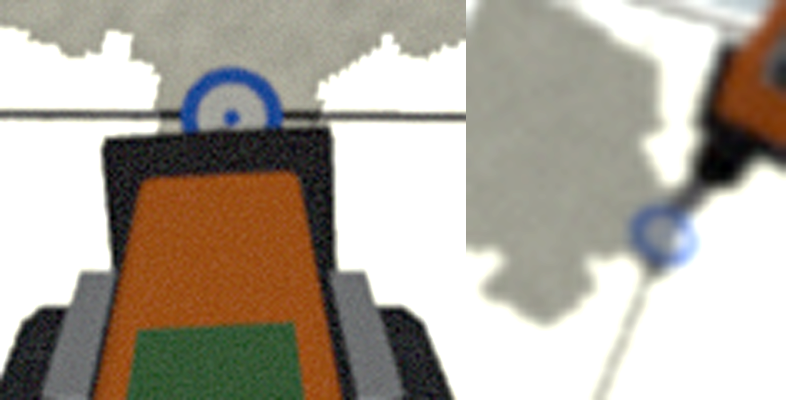

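The scene crop shows the tip end at (680,210) and the ring centre at (664,233), which is 3.5 px along the meter's axis, or about 12 mm to go. I'll compare the tip and ring directly in the wrist frame.

```bash
cat >> h.py <<'E'
def tipring(im,Rm,c,ringbox=(180,225,60,500)):
    "tip and rings in tool axes (mm, camera origin), from one wrist picture"
    K=np.array(c["camera_matrix"]);Rct=R.from_rotvec(np.ravel(c["rvec"]))*Rm
    obj=np.array([[13,-13,-87],[13,13,-87],[13,-13,-6],[13,13,-6],[19,-19,-6],[19,19,-6],[0,0,-87]],float)
    img=np.array([(234.2,308.2),(316.5,305.8),(253.2,223.9),(299.2,221.7),(241.2,211.6),(309.2,208.8),(276.1,346.2)])
    ok,rv,tv=cv2.solvePnP(obj,img,K,None,Rct.as_rotvec().reshape(3,1).copy(),np.array([[0.],[0],[170]]),True,cv2.SOLVEPNP_ITERATIVE)
    Rk=R.from_rotvec(rv.ravel());tip=Rct.inv().apply(tv.ravel()+Rk.apply([0,0,55]))
    h=cv2.cvtColor(im,cv2.COLOR_RGB2HSV).astype(int);H,S,V=[h[...,i] for i in range(3)]
    box=np.zeros(H.shape,bool);r=ringbox;box[r[0]:r[1],r[2]:r[3]]=1;u={}
    for n,m in(("b",box&(H>100)&(H<130)&(S>70)),("r",box&((H<8)|(H>170))&(S>80)&(V>60))):
        l=max(blobs(m),key=lambda q:q[0]);x0,y0,w,hh=l[2];p=(x0+(w-1)/2,y0+(w-1)/2*.96)
        v=Rct.inv().apply(np.linalg.inv(K)@np.r_[p,1]);u[n]=v/v[2];u[n+"px"]=(p,l[2].tolist())
    z=120/np.linalg.norm((u["b"]-u["r"])[:2])
    return tip,u["b"]*z,u["r"]*z,u,(Rct.inv()*Rk).as_rotvec(degrees=True)
E
python3 - <<'E'
from h import *
np.set_printoptions(precision=2,suppress=True)
s=[read_state() for _ in range(1)];Rm=R.from_rotvec(s[0]["tcp_rot"])
t,b,r,u,rel=tipring(np.load("w4.npy"),Rm,calibration("wrist"))
print(u["bpx"],u["rpx"]);print("tip->blue",b-t,"tip->red",r-t,rel)
E
```

```text
((np.float64(279.0), np.float64(205.36)), [263, 190, 33, 21]) ((np.float64(125.0), np.float64(204.36)), [109, 189, 33, 30])
tip->blue [ 0.    1.71 15.82] tip->red [   0.85 -118.29   15.82] [-0.14  0.26 -2.17]
```

move_arm --series '[0,0.05,0.15,0.4,0,0,0,0,0,0,0.4,0,0,0,0,0,0,0.4,0,0,0,0,0,0,0.4,0,0,0,0,0,0,0.3,0,0,0]'

```text
time: 8.68
tool_pos: [0.6019, 0.1759, 0.1928]
tcp_rot: [0.267, -2.784, 0.047]
wrist_force: [0.2, -0.3, -1.4]
width: 0.306
grip_force: 48.4
```

```bash
cat > chk.py <<'E'
from h import *
import sys
np.set_printoptions(precision=2,suppress=True)
t,F,P,Rm,im,sd,W=avg(int(sys.argv[1]))
b=np.load("base.npz");y,n,x=lid(B,E_);Rt=frame(-n,-y)
print(t,"dF tool",Rm.inv().apply(F-b["F"]),"orient err",(Rm.inv()*Rt).as_rotvec(degrees=True))
tip=P+Rm.apply([.002,.0005,.097]);print("free tip rel B lid x,y,n mm",[round(1000*((tip-B)@v),2) for v in(x,y,n)],"moved since base, tool mm",1000*Rm.inv().apply(P-b["P"]))
np.save(sys.argv[2]+".npy",im)
E
python3 chk.py 10 w5
```

```text
9.175 dF tool [ 0.26  0.01 -0.33] orient err [-0.02  0.2   0.01]
free tip rel B lid x,y,n mm [np.float64(-0.76), np.float64(-0.61), np.float64(-3.34)] moved since base, tool mm [ 0.61  1.46 19.27]
```

move_arm --series '[0,0,0,0.2,0,0,0,0,0,0,0.2,0,0,0,0,0,0,0,0,0,0]'

```text
time: 9.55
tool_pos: [0.6008, 0.1757, 0.1893]
tcp_rot: [0.268, -2.785, 0.047]
wrist_force: [-0.3, 0.0, -0.4]
width: 0.302
grip_force: 48.4
```

```bash
python3 chk.py 16 w6; python3 - <<'E'
from h import *
b=read_camera("scene");t=read_camera("top");w=np.load("w6.npy")
k=lambda im,x,y:cv2.resize(im[y-25:y+25,x-25:x+25],(400,400),interpolation=cv2.INTER_CUBIC)
cv2.imwrite("pics/touch.png",np.clip(np.hstack([cv2.resize(w[180:300,220:340],(400,400),interpolation=cv2.INTER_CUBIC),k(b,309,168)])[...,::-1].astype(float)*1.7,0,255).astype(np.uint8))
E
```

```text
10.35 dF tool [ 0.21  0.03 -1.8 ] orient err [-0.02  0.21  0.01]
free tip rel B lid x,y,n mm [np.float64(-0.86), np.float64(-0.63), np.float64(-7.28)] moved since base, tool mm [ 0.54  1.48 23.21]
```

View pics/touch.png

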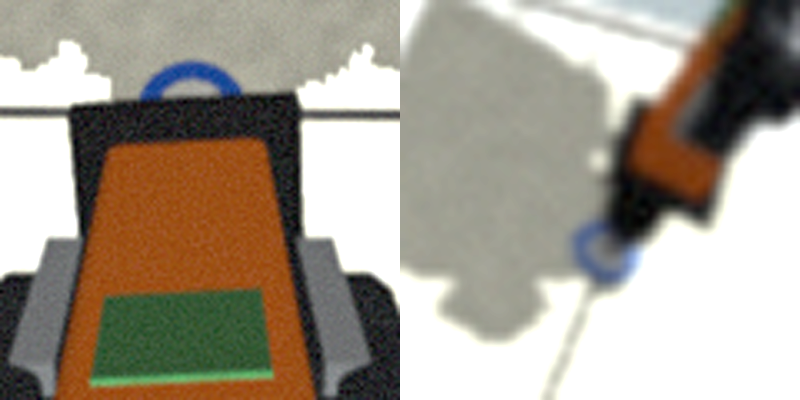

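The tip is in the ring: in the scene crop it sits at (605,243) inside the blue ring at (606,250). The force change of 1.8 N means it is pressed in about 6 mm. Now I'll draw along the seam at 24 mm/s.

move_arm --series '[0,0,-0.2,0,0,0,0,0,0,-0.3,0,0,0,0,0,0,-0.3,0,0,0,0,0,0,-0.3,0,0,0,0,0,0,-0.3,0,0,0,0]'

```text
time: 11.08
tool_pos: [0.6034, 0.1617, 0.1894]
tcp_rot: [0.267, -2.784, 0.047]
wrist_force: [-0.5, 0.6, 1.0]
width: 0.308
grip_force: 48.4
```

move_arm --series '[0,0.02,-0.3,0,0,0,0,0,0,-0.3,0,0,0,0,0,0,-0.3,0,0,0,0,0,0,-0.3,0,0,0,0,0,0,-0.3,0,0,0,0]'

```text
time: 11.7
tool_pos: [0.6061, 0.147, 0.1895]
tcp_rot: [0.267, -2.784, 0.047]
wrist_force: [-0.0, 1.7, 0.7]
width: 0.306
grip_force: 48.4
```

move_arm --series '[0,0.02,-0.3,0,0,0,0,0,0,-0.3,0,0,0,0,0,0,-0.3,0,0,0,0,0,0,-0.3,0,0,0,0,0,0,-0.3,0,0,0,0]'

```text
time: 12.32
tool_pos: [0.6088, 0.1322, 0.1895]
tcp_rot: [0.267, -2.784, 0.047]
wrist_force: [0.7, 0.9, 0.1]
width: 0.303
grip_force: 48.4
```

move_arm --series '[0,0.02,-0.3,0,0,0,0,0,0,-0.3,0,0,0,0,0,0,-0.3,0,0,0,0,0,0,-0.3,0,0,0,0,0,0,-0.3,0,0,0,0]'

```text
time: 12.95
tool_pos: [0.6115, 0.1175, 0.1896]
tcp_rot: [0.267, -2.784, 0.047]
wrist_force: [0.7, 0.3, -0.1]
width: 0.303
grip_force: 48.4
```

```bash
python3 chk.py 3 w7; python3 - <<'E'
from h import *
np.set_printoptions(precision=2,suppress=True)
im=np.load("w7.npy");Rm=R.from_rotvec(read_state()["tcp_rot"])
t,b,r,u,rel=tipring(im,Rm,calibration("wrist"),(170,250,60,540));print(u["bpx"],u["rpx"],"tip->blue",b-t,"tip->red",r-t)
E
```

```text
13.1 dF tool [ 0.46 -0.77 -1.73] orient err [-0.07  0.19 -0.01]
free tip rel B lid x,y,n mm [np.float64(-0.16), np.float64(59.22), np.float64(-7.37)] moved since base, tool mm [  1.19 -58.27  23.37]
((np.float64(361.5), np.float64(215.8)), [344, 199, 36, 32]) ((np.float64(193.0), np.float64(214.32)), [176, 198, 35, 32]) tip->blue [-1.02 60.32 -7.64] tip->red [  0.13 -59.67  -7.64]
```

At mid-seam both measurements agree: the tip is on the seam within 0.5 mm, pressed in about 6–7 mm, with 60 mm to go.

move_arm --series '[0,0,-0.3,0,0,0,0,0,0,-0.3,0,0,0,0,0,0,-0.3,0,0,0,0,0,0,-0.3,0,0,0,0,0,0,-0.3,0,0,0,0]'

```text
time: 13.72
tool_pos: [0.6143, 0.1028, 0.1896]
tcp_rot: [0.267, -2.784, 0.047]
wrist_force: [0.6, 0.5, 0.6]
width: 0.307
grip_force: 48.4
```

move_arm --series '[0,0,-0.3,0,0,0,0,0,0,-0.3,0,0,0,0,0,0,-0.3,0,0,0,0,0,0,-0.3,0,0,0,0,0,0,-0.3,0,0,0,0]'

```text
time: 14.35
tool_pos: [0.6172, 0.0881, 0.1896]
tcp_rot: [0.268, -2.784, 0.047]
wrist_force: [0.3, 0.9, -0.6]
width: 0.304
grip_force: 48.4
```

move_arm --series '[0,0,-0.3,0,0,0,0,0,0,-0.3,0,0,0,0,0,0,-0.3,0,0,0,0,0,0,-0.3,0,0,0,0,0,0,-0.3,0,0,0,0]'

```text
time: 14.98
tool_pos: [0.62, 0.0733, 0.1896]
tcp_rot: [0.267, -2.784, 0.047]
wrist_force: [-0.1, 0.7, 0.1]
width: 0.305
grip_force: 48.4
```

move_arm --series '[0,0,-0.3,0,0,0,0,0,0,-0.3,0,0,0,0,0,0,-0.3,0,0,0,0,0,0,-0.3,0,0,0,0,0,0,-0.3,0,0,0,0]'

```text
time: 15.6
tool_pos: [0.6229, 0.0586, 0.1896]
tcp_rot: [0.267, -2.784, 0.047]
wrist_force: [-1.0, 1.0, 0.3]
width: 0.304
grip_force: 48.4
```

```bash
python3 chk.py 16 w8; python3 - <<'E'
from h import *
np.set_printoptions(precision=2,suppress=True)
im=np.load("w8.npy");Rm=R.from_rotvec(read_state()["tcp_rot"])
t,b,r,u,rel=tipring(im,Rm,calibration("wrist"),(170,250,60,540));print(u["bpx"],u["rpx"],"tip->blue",b-t,"tip->red",r-t)
b=read_camera("scene")
cv2.imwrite("pics/end.png",np.clip(np.hstack([cv2.resize(im[170:380,180:380],(400,420),interpolation=cv2.INTER_CUBIC),cv2.resize(b[170:230,270:327],(399,420),interpolation=cv2.INTER_CUBIC)])[...,::-1].astype(float)*1.7,0,255).astype(np.uint8))
E
```

```text
16.4 dF tool [ 0.23 -1.15 -1.69] orient err [-0.05  0.2   0.01]
free tip rel B lid x,y,n mm [np.float64(-0.21), np.float64(118.75), np.float64(-7.31)] moved since base, tool mm [   1.18 -117.84   23.35]
((np.float64(444.5), np.float64(215.8)), [427, 199, 36, 32]) ((np.float64(275.5), np.float64(212.88)), [260, 198, 32, 12]) tip->blue [ -0.74 119.01  -8.55] tip->red [ 1.47 -0.97 -8.55]
```

View pics/end.png

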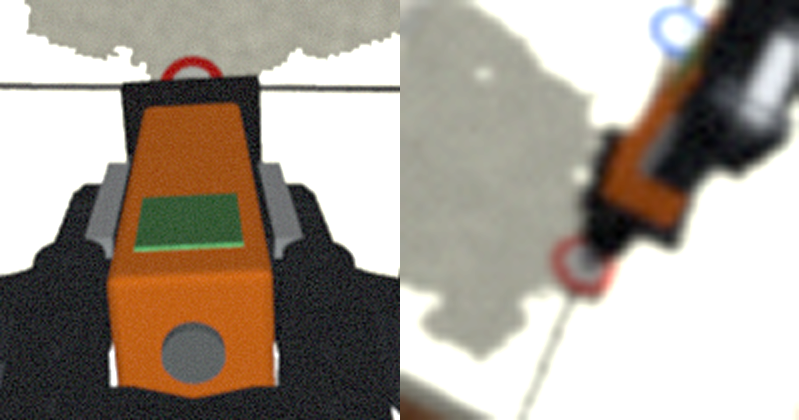

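The tip is in the red ring, at scene crop (585,262), with the meter unmoved in the grip. I'll make a last 1 mm nudge to centre it, with 0.5 mm more press, and then settle.

move_arm --series '[0,0,-0.1,0.05,0,0,0,0,0,0,0,0,0,0,0,0,0,0,0,0,0,0,0,0,0,0,0,0]'

```text
time: 16.95
tool_pos: [0.6228, 0.058, 0.1891]
tcp_rot: [0.268, -2.784, 0.047]
wrist_force: [0.8, 1.0, -0.5]
width: 0.307
grip_force: 48.5
```

```bash
python3 chk.py 16 w9; python3 -c "
from workcell import *
print(finish_job())"
```

```text
17.75 dF tool [-0.14  1.23 -1.68] orient err [-0.02  0.2   0.02]
free tip rel B lid x,y,n mm [np.float64(-0.23), np.float64(119.33), np.float64(-7.82)] moved since base, tool mm [   1.18 -118.49   23.79]
the job is handed in; nothing more can be done
None
```

I drew the meter along the seam from the blue ring to the red ring in about 5 s and handed the job in at about 18 s: it is still gripped, with the tip within about 1 mm of the red ring's centre, the meter square to the lid within about half a degree, and the tip pressed in 6–8 mm.

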